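# Let the extending trivet out by one hole

### The job

Make the extending pan trivet one hole longer: press its spring pin flush and slide the loose half out until the pin snaps up through the next hole, no farther. One jar stands in the way of the sliding half: first set it aside, upright on the worktop, clear of the trivet, so that the sliding half shoves nothing. Leave the other jars, the bottle and the tin where they stand.

Things in the scene. Friction and masses are not known exactly. Their poses are not given: they have to be found in the camera images.
- trivet: Fixed half of a bare-steel extending trivet, held fast to the worktop by suction feet. Origin: on the worktop, straight below the spring pin; +x is the way in which it extends, z up. Its bearer (cross bar 20 x 150 mm along y, top at z = 60 mm) is centred at x = -160 mm; an inner tube runs from it along +x inside the sliding tube.
- slide (a joint): Travel in m of the sliding half along the trivet's +x: 0 = at the start, locked by the pin in the first hole; 0.050 = pin in the next hole; 0.100 = in the last. Play 1.5 mm. Friction 1.5 N, plus up to 7 N while the pin's dome is driven under the wall. A square tube 36 mm wide, top at z = 40 mm, from x = -135 to +92 mm at travel 0; 19 mm holes in its top at x = 0, -50, -100 mm.
- ridge (a point): Middle of the near face of the thumb ridge on the sliding tube: face square to x, looking to the trivet's -x (towards the pin), 18 mm from the middle of the first hole; ridge 32 mm wide, 8 mm thick, rising from z = 40 to 52 mm. Pushing this face to +x slides the tube. Moves with the slide.
- end_bar (a point): The sliding half's bearer, at the outer end of the sliding tube: cross bar 20 mm thick in x, 150 mm long in y, top at z = 60 mm, on feet. This point: on the worktop under its middle, 100 mm from the pin along the trivet's +x at travel 0; axes as the trivet's. Its outer face lies 10 mm ahead of this point and sweeps along +x.
- pin (a joint): How far the spring pin is pressed, m: 0 = up, dome 8 mm proud of the tube's top; 0.008 = flush; 0.014 = bottom stop. Spring 2 N up, 5 N flush, 6.5 N when below the 3 mm wall (0.011). Fixed lengthwise to the fixed half. When it is about flush and the tube is pushed along, the hole's edge rides over its dome and keeps it down; it snaps up when the next hole comes over it, and locks the tube.
- pin_top (a point): Crown of the pin: a 16 mm round dome, at z = 48 mm when up, at x = y = 0 of the trivet.
- jam_jar: Jam jar with an ochre lid, 66 mm across, 100 mm high, 0.4 kg. Origin: centre of its underside; z up. One of the three jars, any of them, stands before the end bar's outer face, within the 50 mm that it will sweep; the other two stand beside the tube, one on each side.
- olive_jar: Olive jar with a red lid, 62 mm across (lid 56), 86 mm high, 0.36 kg. Origin: centre of its underside; z up.
- spice_jar: Slim glass spice jar with a black cap, 41 mm across, 105 mm high, 0.11 kg. Origin: centre of its underside; z up.
- tall_bottle: Tall vinegar bottle, 63 mm across, 232 mm high, close beside the tube. Origin: centre of its underside; z up. To be left alone.
- tin: Low tin, 75 mm across, 58 mm high, beyond the jar that is in the way. Origin: centre of its underside; z up. To be left alone.
There are look-alikes about, which are no part of the job. There is more than one size of the olive_jar; the job needs the smaller. What is shaped like the spice_jar but orange is not meant.

How it is judged (in metres and radians):
On the way:
1. the pin is pressed flush while the slide is still at the first hole (value of joint pin above 0.006 m and value of joint slide below 0.012 m), for 0.02 s.
At the end, for the whole second after the job is handed in: The slide stands at the next hole (travel 50 mm +- 4 mm) with the pin snapped up through it (less than 3 mm down); all three jars stand upright (within 0.1 rad), at rest, on the worktop (within 8 mm of its height) (value of joint slide between 0.046 and 0.054 m and value of joint pin below 0.003 m and angle between each of jam_jar, olive_jar, spice_jar's own z axis and vertical below 0.1 rad and height (world z) of jam_jar between -0.008 and 0.008 m and linear speed of each of jam_jar, olive_jar, spice_jar below 0.02 m/s and height (world z) of olive_jar between -0.008 and 0.008 m and height (world z) of spice_jar between -0.008 and 0.008 m); the robot touches nothing.
It fails at once if the trivet's sliding half goes past the next hole (value of joint slide above 0.058 m).
It fails at once if the trivet touches or shoves a jar, the bottle or the tin (contact force between trivet and jam_jar above 1 N or contact force between trivet and olive_jar above 1 N or contact force between trivet and spice_jar above 1 N or contact force between trivet and tall_bottle above 1 N or contact force between trivet and tin above 1 N).
It fails at once if a jar, the bottle or the tin is knocked over (angle between any of jam_jar, olive_jar, spice_jar, tall_bottle, tin's own z axis and vertical above 0.6 rad).
It fails at once if more than one of the three jars is moved (30 mm) (distance of each of jam_jar, olive_jar from where it was at the start of the episode above 0.03 m or distance of each of jam_jar, spice_jar from where it was at the start of the episode above 0.03 m or distance of each of olive_jar, spice_jar from where it was at the start of the episode above 0.03 m).
It fails at once if the bottle or the tin is moved (30 mm) (distance of any of tall_bottle, tin from where it was at the start of the episode above 0.03 m).
It also fails if it takes over 51 s, if anything falls off the work surface, if the arm or the gripper's body presses on something with over 40 N, if the wrist force passes 120 N, or if a joint passes its speed limit or range.

### The arm

A 7-joint arm with a two-finger parallel gripper is mounted at the origin on a cart in front of the work surface, level with it; the furniture and walls round the work are solid. World frame = base frame: x ahead of the robot, y to its left, z up, the work surface at z = 0. Lengths are in mm, angles in rad, forces in N, time in s.
With the tool pointing down it reaches from about 400 to 850 mm from the base axis. Payload 6.9 kg.
Tool frame: the origin (TCP) lies midway between the tips of the shut fingers; the grasp point (between the pads) lies ctrl.grasp_offset behind it (ctrl.grasp_offset is the distance from the TCP to the grasp point, in mm); z points along the fingers, y is the line along which they close (so a half turn about z gives the same grasp; the last joint's range is limited). The gripper opens to 85 mm and grips with 20 to 120 N. Pads are 22 mm wide; open, the fingers measure 114 mm over their backs; the gripper's body (76 mm by 85 mm) begins 54 mm behind the grasp point. The pads swing forward as they close: fully open they stand 13 mm farther back than shut.
Start: joints at [-1.004, 0.507, -0.238, 1.5, 0.126, 1.149, -0.155], TCP at [277.931, 559.791, 231.275] pointing down, gripper open.
Joint ranges: [-3.08, 3.08], [-0.24, 2.05], [-1.43, 1.35], [0, 2.5], [-1.52, 4.66], [0.17, 1.96], [-2.89, 2.89]. Speed limits (rad/s): [2.39, 2.39, 3.14, 3.14, 3.14, 3.14, 3.14].

### API

Orientations are given as [roll, pitch, yaw] about the fixed x, y, z axes, in that order (R = Rz(yaw) Ry(pitch) Rx(roll)).
In Python, from plant import ctrl gives the robot as it stands.
- The arm moves only by the tool drive_tool, never from a script. Its argument "steps" is one flat list of numbers, 5 for each row, row after row: the shift along the tool's x, y, z as a fraction of full scale, then the turn about the tool's z as a fraction of full scale, then the closure in counts, from 0 (fully open) to 255 (shut). In form: [x, y, z, yaw, claw, x, y, z, yaw, claw, ...]. A call has 1 to 12 rows; each row is the pose to reach, as a shift and turn from the pose commanded when the call began, along the tool's axes at that moment, turning the shorter way round; what a row does not reach only later rows make up. Full scale, the value 1, is 75 cm for a shift and 180 degrees for a turn. A row lasts 1/12 s, in which the tool goes at most 41.7 mm and 7.16 degrees, less where a joint would pass 70% of its speed; a pose out of reach is approached as far as the arm can. A call with a number of a shift or a turn outside -1 to 1 is refused whole. A call with a gripper value outside its range is refused whole. The fingers move at their own pace and stop on an object; the grip force is fixed at half the most. Time passes only in rows, so rows that repeat a pose let the fingers close. It gives the time, the measured TCP pose, the force, the opening and the grip force at its end, in the units of the state.
- ctrl.get_state(): the state, without advancing time (a new reading comes with each control period).
- ctrl.get_image(name): name is "scene" or "top" or "wrist"; returns a dict with "image" (384x512x3 uint8, red, green, blue), "depth" (384x512 float32, mm along the optical axis (not along the pixel's ray), 0 where there is no reading), "mtx" (3x3 intrinsics, pixels), "extrinsics" (4x4, takes a point from world to camera coordinates); the wrist camera has in their place "T_tool_cam" (4x4, takes a point from camera to tool coordinates, whose origin is the TCP and whose axes are the flange's). Camera axes: x right, y down, z forward; pixel columns grow to the right and rows downward; lengths in mm; the calibration is good to about 2 mm. The wrist camera is an equidistant fisheye: a pixel r from the principal point sees the ray r / f radians off the axis. A picture is of the moment at which its call begins: read the wrist's pose just before it.
- ctrl.hand_in(): hands the job in; it is judged then, once.
Trained networks look in a picture, given as the dict that the camera call returned (one of the last four; its "shot" number tells which), for a name from the list of things; names that differ only in an ending like _2 or _b are one class to them, and where a whole thing is asked for, a point or a joint stands for the part that bears it (a point fixed in the world has none). Each returns a list of dicts, best first, with "confidence" (0 to 1); they miss things now and then, are a little off and sometimes report something else, mostly with a low value. They report only what shows in the picture. A call takes as long as a camera call. They do not tell look-alikes from the thing itself.
- ctrl.regions_of(picture, name): "region" (384x512 bool, what is visible of it) and "rect" ([left, top, right, bottom] in pixels, round what is visible of it).
The state is a dict: "clock": time; "joint_pos": joint angles; "dq": joint speeds; "tau": joint torques, N m; "position": TCP position; "tool_rot": TCP orientation; "contact_force": force on the tool from outside, world axes, zero at the start; "wrist_torque": the same for the moment, N m; "width": opening from 0.0 (shut) to 1.0 (fully open); "finger_force": force on a finger pad.
Only numpy, scipy, OpenCV 4.12 (cv2) and the standard library are available. Lean on these libraries where they do the work, as an engineer would, in place of code of your own. Each camera call takes 0.05 s, during which the arm holds its last target. There are 200 camera calls.

## Working session

There is one attempt and no reset: what is moved stays moved. The work goes in short steps, Python scripts to look and compute and a tool call to move; the robot and the scene stay as the last step left them, time stands still between calls to the robot, and variables do not carry over. Pictures are saved under pics/ and viewed, at most 10 in all, crops included, and the job is handed in when it is done.

Besides the shell and the picture viewer there is one more tool, called after "Call:" by a JSON object that holds its "method" and its "body", one argument or row to a line. drive_tool: Moves the arm, as the interface text tells. Shift numbers are shares of 75 cm and turn numbers shares of 180 degrees, none past 1 either way. Its arguments: {"type":"object","properties":{"steps":{"type":"array"}},"required":["steps"]}

```bash
mkdir -p pics; cat > h.py <<'E'
import numpy as np, cv2
from plant import ctrl
def cloud(p):
    d=p["depth"];K=p["mtx"];v,u=np.indices(d.shape)
    c=np.stack([(u-K[0,2])*d/K[0,0],(v-K[1,2])*d/K[1,1],d],-1)
    E=np.array(p["extrinsics"]);return (c-E[:3,3])@E[:3,:3]
E
python3 - <<'E'
from h import *
print(ctrl.get_state(), ctrl.grasp_offset)
ims=[]
for n in ("scene","top"):
    p=ctrl.get_image(n);C=cloud(p);im=p["image"][...,::-1].copy();np.savez(n,C=C,im=im,d=p["depth"])
    for t in ("jam_jar","olive_jar","spice_jar","tall_bottle","tin","trivet","end_bar","ridge","pin_top"):
        for r in ctrl.regions_of(p,t)[:4]:
            m=r["region"]&(p["depth"]>0)
            if m.sum()<5: continue
            q=C[m]; zt=np.percentile(q[:,2],95); s=q[q[:,2]>zt-6]
            print(n,t,round(r["confidence"],2),np.round(r["rect"]).tolist(),"ztop",round(zt),"topmid",((s.min(0)+s.max(0))/2).round()[:2],"ext",(s.max(0)-s.min(0)).round()[:2],"col",p["image"][m].mean(0).round())
    cv2.imwrite(f"pics/{n}.png",im)
E
```

```text
{'clock': 0.0, 'joint_pos': array([-1.00451424,  0.50830405, -0.23749181,  1.50109729,  0.1256503 ,
        1.14888551, -0.1548046 ]), 'dq': array([-0.00088005,  0.00030485, -0.00090832,  0.00013128, -0.00025677,
       -0.00099109, -0.00045947]), 'tau': array([-1.43855668e-04, -6.20584345e+01, -2.18738727e+00, -2.49666989e+01,
        1.24150244e-02,  1.18247917e-02, -1.42948147e-05]), 'position': array([277.76211989, 559.34901854, 230.46175308]), 'tool_rot': array([-3.13987880e+00,  2.61247669e-06,  2.68076999e+00]), 'contact_force': array([-0.41113086,  0.29212352,  0.37083952]), 'wrist_torque': array([-0.03490558, -0.0247709 ,  0.02499292]), 'finger_force': 0.0, 'width': 1.000493250414379} 18.700000000000003
scene jam_jar 0.85 [270.0, 132.0, 296.0, 173.0] ztop 101 topmid [650. 309.] ext [60. 63.] col [140. 105.  73.]
scene jam_jar 0.58 [212.0, 149.0, 229.0, 186.0] ztop 106 topmid [475. 316.] ext [39. 42.] col [101.  92.  83.]
scene olive_jar 0.7 [194.0, 194.0, 231.0, 251.0] ztop 121 topmid [380. 128.] ext [74. 77.] col [117.  77.  63.]
scene olive_jar 0.64 [278.0, 200.0, 305.0, 2
[... 1559 characters left out ...]
2 topmid [664. 182.] ext [32. 33.] col [181. 166. 136.]
top tin 0.65 [328.0, 160.0, 362.0, 189.0] ztop 57 topmid [590. -29.] ext [71. 72.] col [182. 176. 161.]
top trivet 0.89 [173.0, 154.0, 290.0, 221.0] ztop 60 topmid [554. 263.] ext [168. 285.] col [140. 136. 126.]
top end_bar 0.69 [193.0, 160.0, 287.0, 220.0] ztop 60 topmid [542. 166.] ext [145.  89.] col [150. 147. 137.]
top ridge 0.65 [295.0, 173.0, 316.0, 194.0] ztop 88 topmid [558.  73.] ext [54. 53.] col [162.  88.  73.]
top ridge 0.6 [189.0, 159.0, 293.0, 222.0] ztop 60 topmid [543. 164.] ext [142.  92.] col [149. 147. 137.]
top pin_top 0.29 [195.0, 130.0, 226.0, 164.0] ztop 100 topmid [652. 311.] ext [63. 62.] col [189. 161. 107.]
```

```bash
python3 - <<'E'
from h import *
for n in ("top","scene"):
    f=np.load(n+".npz");C=f["C"];q=C.reshape(-1,3)
    box=(q[:,0]>440)&(q[:,0]<660)&(q[:,1]>70)&(q[:,1]<460)
    b=q[box&(abs(q[:,2]-60)<3.5)]; t=q[box&(abs(q[:,2]-40)<3)]
    k,l,cen=cv2.kmeans(b[:,:2].astype(np.float32),2,None,(3,50,.1),5,2)
    print(n,len(b),len(t))
    for i in (0,1):
        c=b[l[:,0]==i,:2];print("bar",cv2.minAreaRect(c.astype(np.float32)),len(c))
    print("tube",cv2.minAreaRect(t[:,:2].astype(np.float32)), np.ravel(cv2.fitLine(t[:,:2].astype(np.float32),cv2.DIST_HUBER,0,.01,.01)))
im=np.load("top.npz")["im"]
a=cv2.resize(im[90:240,120:380],(800,462),interpolation=cv2.INTER_CUBIC);cv2.imwrite("pics/topc.png",a)
E
```

```text
top 704 1113
bar ((565.3845825195312, 371.71484375), (167.60264587402344, 203.80018615722656), 83.73799896240234) 355
bar ((577.4403686523438, 132.2647705078125), (197.28245544433594, 96.62077331542969), 19.892364501953125) 349
tube ((559.953369140625, 267.1795654296875), (196.44761657714844, 379.8157958984375), 6.700813293457031) [8.6077094e-02 9.9628848e-01 5.5357739e+02 2.5545453e+02]
scene 559 775
bar ((568.6854248046875, 130.41653442382812), (185.89027404785156, 86.78783416748047), 20.076175689697266) 298
bar ((565.7916259765625, 371.87298583984375), (175.38272094726562, 208.13531494140625), 83.45462799072266) 261
tube ((557.2909545898438, 285.7590637207031), (199.59933471679688, 342.1348571777344), 4.36520528793335) [1.2751383e-01 9.9183679e-01 5.5490393e+02 2.6475458e+02]
```

View pics/topc.png

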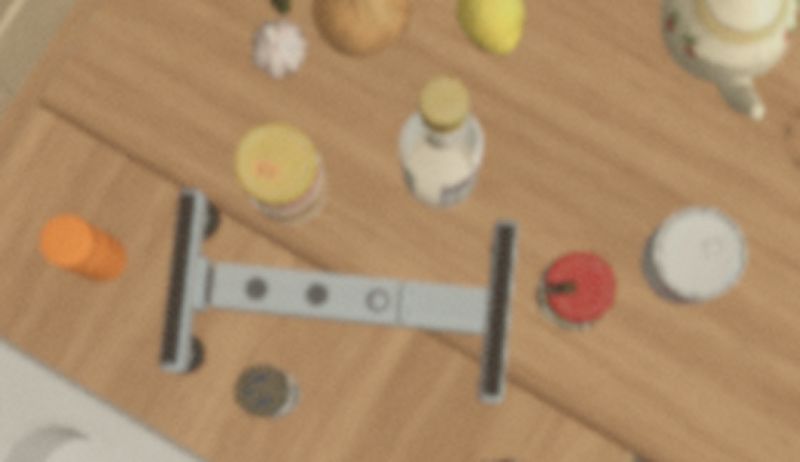

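View pics/scene.png

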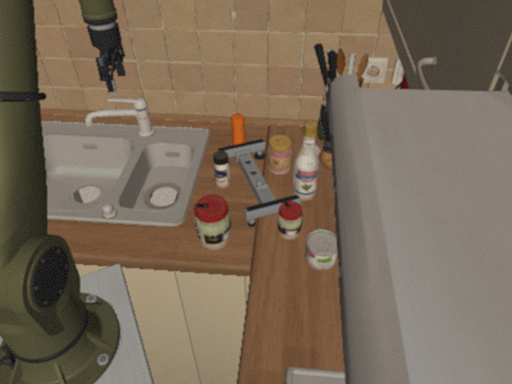

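```bash
python3 - <<'E'
from h import *
p=ctrl.get_image("top");C=cloud(p);r=ctrl.regions_of(p,"trivet")[0]["region"]
np.savez("top2",C=C,r=r)
K=np.array(p["mtx"]);E=np.array(p["extrinsics"]);np.savez("cal",K=K,E=E)
def px(u,v,z):
    d=E[:3,:3].T@np.linalg.solve(K,[u,v,1]);o=-E[:3,:3].T@E[:3,3];return (o+d*(z-o[2])/d[2]).round(1)
s=260/800
for nm,x,y,z in (("pin",377,299,46),("hole2",317,294,40),("hole3",256,288,40),("ridge",401,302,52),("barA",505,225,60),("barB",491,398,60),("fA",188,192,60),("fB",170,366,60)):
    print(nm,px(120+(x+.5)*s-.5,90+(y+.5)*462/150*0+(y+.5)*150/462-.5,z))
q=C[r&(p["depth"]>0)]
b=q[abs(q[:,2]-60)<4]
for side in (b[b[:,1]<200],b[b[:,1]>350]): print("bar",cv2.minAreaRect(side[:,:2].astype(np.float32)),np.median(side,0))
t=q[(abs(q[:,2]-40)<4)&(q[:,1]>170)&(q[:,1]<360)]
print("tube",cv2.minAreaRect(t[:,:2].astype(np.float32)),np.ravel(cv2.fitLine(t[:,:2].astype(np.float32),cv2.DIST_HUBER,0,.01,.01)))
# height map of surroundings
Q=C.reshape(-1,3)
for n in("scene.npz","top.npz"):
  Q=np.load(n)["C"].reshape(-1,3)
  print(n)
  for y in range(500,-300,-50):
    print(y,[int(Q[m,2].max()) if (m:=(abs(Q[:,0]-x)<25)&(abs(Q[:,1]-y)<25)).sum()>3 else None for x in range(300,851,50)])
E
```

```text
pin [552.3 232.6  46. ]
hole2 [556.7 282.2  40. ]
hole3 [561.3 332.4  40. ]
ridge [549.4 212.9  52. ]
barA [611.7 129.3  60. ]
barB [472.4 140.2  60. ]
fA [636.7 386.1  60. ]
fB [495.8 396.8  60. ]
bar ((543.2517700195312, 132.9273223876953), (16.168142318725586, 142.98065185546875), 85.53109741210938) [543.64425185 133.5355506   59.14422301]
bar ((565.028564453125, 391.20831298828125), (17.390127182006836, 145.5305633544922), 83.59375762939453) [563.95037155 392.07853474  59.24929067]
tube ((554.4057006835938, 264.63165283203125), (193.2543182373047, 36.42088317871094), 84.80760192871094) [9.0606548e-02 9.9588674e-01 5.5398077e+02 2.6323279e+02]
scene.npz
500 [474, -76, -74, 9, 9, 103, 108, 4, 4, 403, 405, 405]
450 [-79, -78, 7, 8, 4, 107, 109, 3, 5, 4, 302, 406]
400 [-79, -78, 8, 7, 62, 63, 64, 64, None, 5, 307, 308]
350 [-78, 6, 8, 108, 106, 48, 47, 103, 101, 3, 317, 315]
300 [7, 8, 6, 108, 108, 45, 100, 104, 103, 136, 139, None]
250 [8, 8, None, 4, 5, 50, 4, 62, 3, 65, 64, 264]
200 [8, 5, None, 3, 4, 54, 5, 234, 232, 51, 497, None]
150 [4, 123, 123, 61, 62, 63, 63, 235, 231, 3, 5
[... 612 characters left out ...]
 8, 7, 62, 63, 63, 62, 4, 4, 308, 307]
350 [-72, 7, 6, 108, 107, 45, 88, 102, 99, 45, 318, 316]
300 [7, 7, 7, 109, 108, 43, 101, 102, 100, 135, 223, 262]
250 [7, 7, 5, 4, 4, 48, 4, 4, 4, 66, 93, 262]
200 [7, 3, 3, 958, 3, 55, 3, 234, 232, 50, 69, 49]
150 [5, 123, 123, 59, 62, 63, 63, 234, 231, 46, 58, 43]
100 [3, 122, 122, 4, 3, 88, 88, 3, 3, 497, 53, 53]
50 [None, 3, 3, 3, 4, 89, 89, 4, 550, 543, 4, 53]
0 [None, None, 2, 3, 4, 59, 59, 57, 594, 516, 85, 68]
-50 [None, None, 3, 4, 3, 59, 60, 616, 619, 98, 119, 87]
-100 [-890, 1, 3, 3, 4, 3, 4, 585, 3, 91, 97, 78]
-150 [-3, 3, 4, 4, 3, 3, 3, 509, 5, 3, 3, 4]
-200 [3, 3, 3, 4, 4, 4, 3, 3, 3, 2, 4, 3]
-250 [3, 11, 12, 12, 4, 2, 3, 2, 3, 3, 3, 3]
```

View pics/top.png

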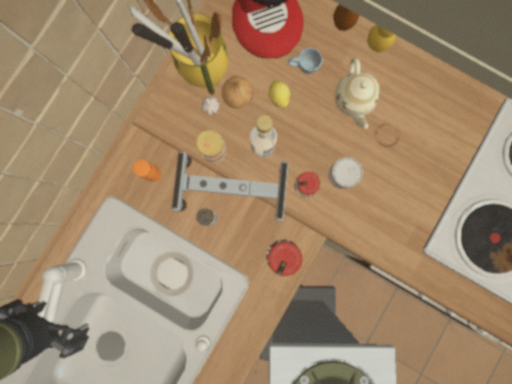

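```bash
cat >> h.py <<'E'
import json,sys
from scipy.spatial.transform import Rotation as R
def rows(cur,tgts):
    "cur, tgts: [x,y,z,yaw] commanded world poses, tool pointing down"
    M=R.from_euler("xyz",[np.pi,0,cur[3]]).as_matrix()
    for t in tgts:
        d=M.T@(np.array(t[:3])-cur[:3])/750
        w=(-(t[3]-cur[3])+np.pi)%(2*np.pi)-np.pi
        print(t,d.round(4).tolist(),round(w/np.pi,4))
E
python3 - <<'E'
from h import *
rows([277.9,559.8,231.3,2.681],[[557.5,73,231.3,1.48]])
E
```

```text
[557.5, 73, 231.3, 1.48] [-0.6224, -0.4157, -0.0] 0.3823
```

Call:
{"method": "drive_tool", "body": {
  "steps": [-0.6224,-0.4157,0,0.3823,0,-0.6224,-0.4157,0,0.3823,0,-0.6224,-0.4157,0,0.3823,0,-0.6224,-0.4157,0,0.3823,0,-0.6224,-0.4157,0,0.3823,0,-0.6224,-0.4157,0,0.3823,0,-0.6224,-0.4157,0,0.3823,0,-0.6224,-0.4157,0,0.3823,0,-0.6224,-0.4157,0,0.3823,0,-0.6224,-0.4157,0,0.3823,0,-0.6224,-0.4157,0,0.3823,0,-0.6224,-0.4157,0,0.3823,0]
}}

```text
clock: 2.1
position: [527.5, 124.5, 231.6]
tool_rot: [3.141, -0.0, 1.48]
contact_force: [0.1, 0.6, -0.1]
width: 1.001
finger_force: 0.0
```

```bash
python3 - <<'E'
from h import *
rows([527.5,124.5,231.6,1.48],[[557.5,73,200,1.48]])
E
```

```text
[557.5, 73, 200, 1.48] [-0.0648, 0.0461, 0.0421] 0.0
```

Call:
{"method": "drive_tool", "body": {
  "steps": [-0.0648,0.0461,0.0421,0,0,-0.0648,0.0461,0.0421,0,0,-0.0648,0.0461,0.0421,0,0,-0.0648,0.0461,0.0421,0,0]
}}

```text
clock: 2.43
position: [556.8, 73.1, 198.9]
tool_rot: [-3.14, 0.001, 1.476]
contact_force: [-0.2, 0.4, -0.4]
width: 1.002
finger_force: 0.0
```

```bash
cat >> h.py <<'E'
def wristpix(p,st,us,vs,z):
    "fisheye pixel -> world point at height z"
    K=p["mtx"];x=(us-K[0,2])/K[0,0];y=(vs-K[1,2])/K[1,1];th=np.hypot(x,y)
    d=np.stack([x*np.sin(th)/th,y*np.sin(th)/th,np.cos(th)],-1)
    T=np.array(p["T_tool_cam"]);M=R.from_euler("xyz",st["tool_rot"]).as_matrix()
    o=M@T[:3,3]+st["position"];d=d@(M@T[:3,:3]).T
    return o+d*((z-o[2])/d[...,2])[...,None]
E
python3 - <<'E'
from h import *
s=ctrl.get_state();p=ctrl.get_image("wrist");print(s["clock"],s["position"].round(1),s["tool_rot"],s["contact_force"])
cv2.imwrite("pics/w1.png",p["image"][...,::-1])
for t in ("olive_jar","tin","end_bar"):
  for r in ctrl.regions_of(p,t)[:3]:
    v,u=np.nonzero(r["region"]);q=wristpix(p,s,u.astype(float),v.astype(float),{"olive_jar":86,"tin":58,"end_bar":60}[t])
    print(t,round(r["confidence"],2),r["rect"],q.min(0).round(),q.max(0).round())
E
```

```text
2.4333 [556.8  73.1 198.9] [-3.14000573e+00  7.34656557e-04  1.47647132e+00] [-0.16988105  0.37243057 -0.39004486]
olive_jar 0.72 [225.5, 144.5, 292.0, 215.0] [530.  44.  86.] [588. 109.  86.]
olive_jar 0.7 [24.9, 107.0, 138.1, 192.2] [310.  84.  86.] [453. 171.  86.]
tin 0.77 [256.0, 215.1, 331.5, 292.7] [553. -66.  58.] [627.  31.  58.]
end_bar 0.57 [158.8, 0.8, 312.4, 132.7] [471. 118.  60.] [615. 252.  60.]
```

View pics/w1.png

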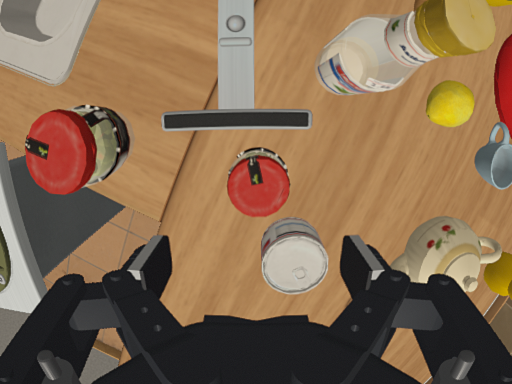

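Call:
{"method": "drive_tool", "body": {
  "steps": [-0.0005,0.002,0.05,0,0,-0.0005,0.002,0.1,0,0,-0.0005,0.002,0.14,0,0,-0.0005,0.002,0.18,0,0,-0.0005,0.002,0.2,0,0,-0.0005,0.002,0.22,0,0,-0.0005,0.002,0.222,0,0]
}}

```text
clock: 3.22
position: [556.7, 75.6, 31.2]
tool_rot: [-3.138, 0.0, 1.482]
contact_force: [0.0, -0.6, 0.1]
width: 1.004
finger_force: 0.0
```

Call:
{"method": "drive_tool", "body": {
  "steps": [0,0,0,0,255,0,0,0,0,255,0,0,0,0,255,0,0,0,0,255,0,0,0,0,255,0,0,0,0,255,0,0,0,0,255,0,0,0,0,255,0,0,0,0,255,0,0,0,0,255]
}}

```text
clock: 4.05
position: [559.3, 74.8, 35.3]
tool_rot: [3.139, -0.001, 1.48]
contact_force: [-1.5, 1.3, 6.3]
width: 0.669
finger_force: 63.6
```

Call:
{"method": "drive_tool", "body": {
  "steps": [0,0,-0.02,0,255,0,0,-0.05,0,255,0,0,-0.08,0,255,0,0,-0.107,0,255,-0.02,-0.01,-0.107,0,255,-0.05,-0.025,-0.107,0,255,-0.09,-0.045,-0.107,0,255,-0.13,-0.065,-0.107,0,255,-0.165,-0.082,-0.107,0,255,-0.19,-0.094,-0.107,0,255,-0.2033,-0.1007,-0.107,0,255,-0.2033,-0.1007,-0.107,0,255]
}}

```text
clock: 5.05
position: [467.8, -73.3, 114.2]
tool_rot: [-3.142, 0.001, 1.476]
contact_force: [0.3, -0.8, -4.6]
width: 0.67
finger_force: 66.2
```

Call:
{"method": "drive_tool", "body": {
  "steps": [0,0,0.02,0,255,0,0,0.05,0,255,0,0,0.075,0,255,0,0,0.09,0,255,0,0,0.098,0,255,0,0,0.102,0,255,0,0,0.104,0,255,0,0,0.104,0,255,0,0,0.104,0,255]
}}

```text
clock: 5.8
position: [469.9, -70.7, 36.1]
tool_rot: [3.14, -0.0, 1.48]
contact_force: [0.1, 0.5, -3.9]
width: 0.669
finger_force: 66.1
```

Call:
{"method": "drive_tool", "body": {
  "steps": [0,0,0.001,0,255,0,0,0.002,0,255,0,0,0.002,0,255]
}}

```text
clock: 6.05
position: [469.8, -70.9, 35.2]
tool_rot: [3.14, -0.0, 1.479]
contact_force: [-2.5, 0.3, 8.0]
width: 0.669
finger_force: 67.2
```

Touching down. Release gently and rise.

Call:
{"method": "drive_tool", "body": {
  "steps": [0,0,0,0,150,0,0,0,0,80,0,0,0,0,0,0,0,0,0,0,0,0,0,0,0,0,0,0,0,0,0,0,-0.02,0,0,0,0,-0.06,0,0,0,0,-0.11,0,0,0,0,-0.16,0,0,0,0,-0.2,0,0,0,0,-0.2,0,0]
}}

```text
clock: 7.05
position: [472.2, -71.5, 189.6]
tool_rot: [3.132, -0.0, 1.479]
contact_force: [0.8, 1.2, -0.2]
width: 1.004
finger_force: 0.0
```

```bash
python3 - <<'E'
from h import *
s=ctrl.get_state();print(s["position"].round(1),s["tool_rot"].round(3))
p=ctrl.get_image("top");C=cloud(p)
for r in ctrl.regions_of(p,"olive_jar")[:3]:
    q=C[r["region"]];zt=np.percentile(q[:,2],90);print(r["rect"],zt,np.median(q[q[:,2]>zt-6],0))
rows([s["position"][0],s["position"][1],s["position"][2],1.48],[[550.5,243.5,130,1.48],[552.5,233,130,1.48]])
E
```

```text
[472.2 -71.5 189.6] [ 3.132 -0.     1.479]
[267.4, 239.6, 301.5, 276.3] 120.49981558072533 [380.60178169 130.33350863 118.71728564]
[350.5, 209.0, 379.1, 230.7] 87.09836866651357 [468.68767822 -72.36313122  85.44021627]
[189.2, 158.5, 288.8, 221.0] 58.80605754476011 [538.91754378 133.66460447  58.30114249]
[550.5, 243.5, 130, 1.48] [0.4278, 0.0659, 0.0794] 0.0
[552.5, 233, 130, 1.48] [0.4141, 0.0699, 0.0794] 0.0
```

Call:
{"method": "drive_tool", "body": {
  "steps": [0.05,0.008,0,0,255,0.1,0.016,0,0,255,0.15,0.025,0,0,255,0.2,0.034,0,0,255,0.25,0.042,0,0,255,0.3,0.05,0,0,255,0.35,0.06,0,0,255,0.4,0.068,0.04,0,255,0.4141,0.0699,0.0794,0,255,0.4141,0.0699,0.0794,0,255,0.4141,0.0699,0.0794,0,255]
}}

```text
clock: 8.07
position: [547.3, 233.8, 120.7]
tool_rot: [-3.135, 0.004, 1.482]
contact_force: [0.2, -0.4, 0.3]
width: -0.002
finger_force: 0.0
```

```bash
python3 - <<'E'
from h import *
s=ctrl.get_state();p=ctrl.get_image("wrist");print(s["position"].round(1),s["tool_rot"],p["mtx"])
np.savez("w2",im=p["image"],pos=s["position"],rot=s["tool_rot"],mtx=p["mtx"],T_tool_cam=p["T_tool_cam"])
im=p["image"][100:300,150:400,::-1]
cv2.imwrite("pics/w2.png",cv2.resize(im,(750,600),interpolation=cv2.INTER_CUBIC))
E
```

```text
[547.3 233.8 120.7] [-3.13506425  0.00374207  1.48193672] [[297.31863964   0.         255.56514261]
 [  0.         297.31863964 190.03683892]
 [  0.           0.           1.        ]]
```

View pics/w2.png

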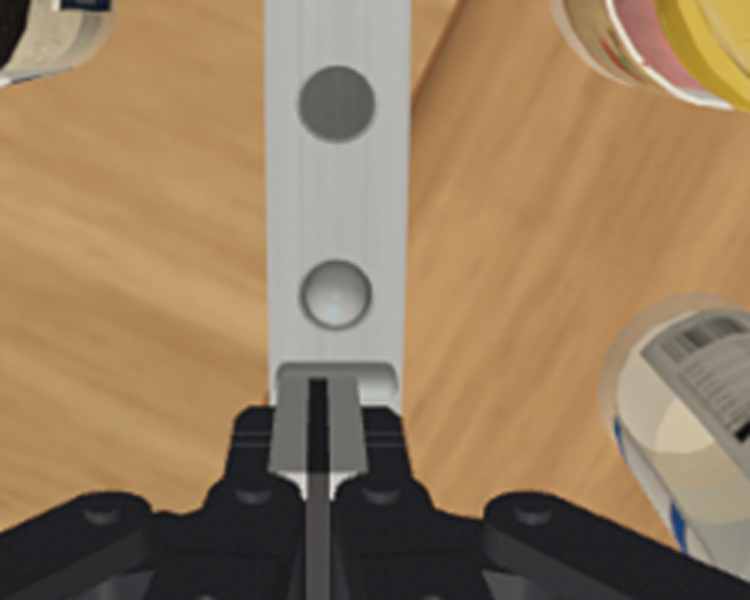

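Call:
{"method": "drive_tool", "body": {
  "steps": [0,0,0,0,255,0,0,0,0,255,0,0,0,0,255,0,0,0,0,255]
}}

```text
clock: 8.45
position: [550.3, 232.9, 125.6]
tool_rot: [3.14, -0.001, 1.478]
contact_force: [0.5, -0.2, 0.3]
width: -0.001
finger_force: 0.0
```

```bash
python3 - <<'E'
from h import *
f=np.load("w2.npz");s={"position":f["pos"],"tool_rot":f["rot"]}
a=lambda x:np.array([float(x)])
for nm,x,y,z in (("pin",336,294,45),("pinhole",336,296,40),("hole2",337,103,40),("ridge",336,363,52)):
    print(nm,wristpix(f,s,a(150+x/3-.3),a(100+y/3-.3),z).round(1))
s=ctrl.get_state();p=ctrl.get_image("wrist");g=cv2.cvtColor(p["image"],cv2.COLOR_RGB2GRAY)
print(s["position"].round(1),s["tool_rot"].round(4))
gg=cv2.resize(g[100:300,150:400],None,fx=3,fy=3,interpolation=cv2.INTER_CUBIC)
cc=cv2.HoughCircles(gg,cv2.HOUGH_GRADIENT,1,60,param1=80,param2=25,minRadius=30,maxRadius=42)
for c in ([] if cc is None else cc[0]): print(c,wristpix(p,s,a(150+c[0]/3-.3),a(100+c[1]/3-.3),40).round(1))
E
```

```text
pin [[551.8 234.1  45. ]]
pinhole [[551.7 232.   40. ]]
hole2 [[556.1 282.   40. ]]
ridge [[550.4 218.   52. ]]
[550.3 232.9 125.6] [ 3.1399e+00 -8.0000e-04  1.4784e+00]
[321.5 288.5  35.8] [[551.6 232.4  40. ]]
[320.5  99.5  36.9] [[555.9 282.2  40. ]]
```

Call:
{"method": "drive_tool", "body": {
  "steps": [0.0025,0.0022,0.03,0,255,0.0025,0.0022,0.06,0,255,0.0025,0.0022,0.08,0,255,0.0025,0.0022,0.092,0,255,0.0025,0.0022,0.096,0,255,0.0025,0.0022,0.096,0,255,0.0025,0.0022,0.096,0,255,0.0025,0.0022,0.096,0,255]
}}

```text
clock: 9.17
position: [552.2, 235.6, 53.5]
tool_rot: [3.14, -0.001, 1.48]
contact_force: [0.7, -0.7, 0.0]
width: 0.001
finger_force: 0.0
```

Call:
{"method": "drive_tool", "body": {
  "steps": [0,0,0.003,0,255,0,0,0.006,0,255,0,0,0.009,0,255,0,0,0.012,0,255,0,0,0.0145,0,255,0,0,0.0145,0,255,0,0,0.0145,0,255]
}}

```text
clock: 9.75
position: [551.9, 235.6, 41.7]
tool_rot: [3.141, -0.0, 1.48]
contact_force: [0.9, -0.0, 4.0]
width: 0.0
finger_force: 2.1
```

Call:
{"method": "drive_tool", "body": {
  "steps": [0,0,0.001,0,255,0,0,0.002,0,255,0,0,0.0027,0,255,0,0,0.0027,0,255]
}}

```text
clock: 10.08
position: [551.9, 235.5, 40.0]
tool_rot: [3.141, -0.001, 1.48]
contact_force: [-0.5, -0.2, 7.5]
width: 0.001
finger_force: 4.0
```

Call:
{"method": "drive_tool", "body": {
  "steps": [-0.003,0,0,0,255,-0.006,0,0,0,255,-0.009,0,0,0,255,-0.012,0,0,0,255,-0.015,0,0,0,255,-0.018,0,0,0,255,-0.021,0,0,0,255,-0.021,0,0,0,255]
}}

```text
clock: 10.75
position: [550.6, 221.7, 40.1]
tool_rot: [3.14, -0.003, 1.481]
contact_force: [0.7, 3.5, 6.1]
width: 0.004
finger_force: 4.2
```

Call:
{"method": "drive_tool", "body": {
  "steps": [-0.002,0,0,0,255,-0.004,0,0,0,255,-0.006,0,0,0,255,-0.008,0,0,0,255,-0.01,0,0,0,255,-0.01,0,0,0,255]
}}

```text
clock: 11.25
position: [550.4, 219.9, 40.2]
tool_rot: [3.138, -0.009, 1.485]
contact_force: [2.3, 16.4, 1.2]
width: 0.001
finger_force: 8.8
```

```bash
python3 - <<'E'
from h import *
f=np.load("w2.npz");s={"position":np.zeros(3),"tool_rot":[0,0,0]}
a=lambda x:np.array([float(x)])
for x,y in ((275,376),(360,376),(309,380),(328,380),(270,470),(367,470),(235,408),(402,408)):
    print((x,y),[wristpix(f,s,a(150+x/3-.3),a(100+y/3-.3),z)[0].round(1).tolist() for z in (0,-12,-25)])
print(f["T_tool_cam"].round(2))
E
```

```text
(275, 376) [[9.5, -7.1, 0.0], [14.5, -6.5, -12.0], [19.8, -5.9, -25.0]]
(360, 376) [[9.6, 7.4, 0.0], [14.5, 6.8, -12.0], [19.8, 6.1, -25.0]]
(309, 380) [[8.8, -1.3, 0.0], [13.8, -1.2, -12.0], [19.2, -1.1, -25.0]]
(328, 380) [[8.8, 1.9, 0.0], [13.8, 1.8, -12.0], [19.2, 1.6, -25.0]]
(270, 470) [[-8.8, -8.4, 0.0], [-2.3, -7.6, -12.0], [4.7, -6.9, -25.0]]
(367, 470) [[-8.8, 9.0, 0.0], [-2.3, 8.3, -12.0], [4.7, 7.4, -25.0]]
(235, 408) [[3.5, -14.2, 0.0], [8.9, -13.0, -12.0], [14.8, -11.7, -25.0]]
(402, 408) [[3.5, 14.9, 0.0], [8.9, 13.6, -12.0], [14.8, 12.3, -25.0]]
[[ 0.0000e+00 -9.6000e-01 -2.7000e-01  6.7870e+01]
 [ 1.0000e+00  0.0000e+00  0.0000e+00  5.0000e-02]
 [-0.0000e+00 -2.7000e-01  9.6000e-01 -1.4167e+02]
 [ 0.0000e+00  0.0000e+00  0.0000e+00  1.0000e+00]]
```

Call:
{"method": "drive_tool", "body": {
  "steps": [0.005,0,-0.01,0,255,0.01,0,-0.03,0,255,0.02,0,-0.06,0,255,0.02,0,-0.06,0,255,0.02,0,-0.06,0,255,0.02,0,-0.06,0,255]
}}

```text
clock: 11.75
position: [550.0, 226.7, 83.7]
tool_rot: [-3.14, 0.001, 1.48]
contact_force: [0.0, -0.4, -0.0]
width: 0.002
finger_force: 0.0
```

```bash
python3 - <<'E'
from h import *
s=ctrl.get_state();p=ctrl.get_image("wrist");print(s["position"].round(1),s["tool_rot"].round(3))
np.savez("w3",im=p["image"],pos=s["position"],rot=s["tool_rot"],mtx=p["mtx"],T_tool_cam=p["T_tool_cam"])
im=p["image"][130:300,160:360,::-1]
cv2.imwrite("pics/w3.png",cv2.resize(im,(700,595),interpolation=cv2.INTER_CUBIC))
E
```

```text
[550.  226.7  83.7] [-3.14e+00  1.00e-03  1.48e+00]
```

View pics/w3.png

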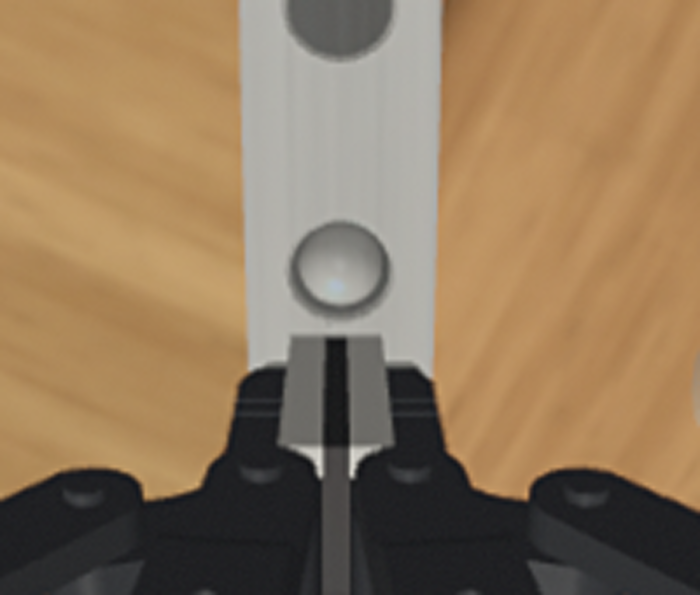

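```bash
python3 - <<'E'
from h import *
s=ctrl.get_state();print(s["joint_pos"].round(2),s["clock"])
p=ctrl.get_image("top");C=cloud(p);q=C[ctrl.regions_of(p,"trivet")[0]["region"]]
b=q[(abs(q[:,2]-60)<4)&(q[:,1]<200)];print(np.median(b,0))
E
```

```text
[-0.49  0.61  0.09  1.77 -0.08  0.77 -0.45] 11.8
[583.39152538 128.53676354  58.85011802]
```

Call:
{"method": "drive_tool", "body": {
  "steps": [0,0,0,-0.5,228,0,0,0,-0.5,228,0,0,0,-0.5,228,0,0,0,-0.5,228,0,0,0,-0.5,228,0,0,0,-0.5,228,0,0,0,-0.5,228,0,0,0,-0.5,228,0,0,0,-0.5,228,0,0,0,-0.5,228,0,0,0,-0.5,228,0,0,0,-0.5,228]
}}

```text
clock: 12.9
position: [550.4, 226.5, 83.7]
tool_rot: [-3.141, -0.001, 2.985]
contact_force: [0.1, -0.1, 0.9]
width: 0.109
finger_force: 0.0
```

Call:
{"method": "drive_tool", "body": {
  "steps": [-0.0012,0.001,0.01,-0.021,232,-0.0012,0.001,0.025,-0.021,232,-0.0012,0.001,0.035,-0.021,232,-0.0012,0.001,0.038,-0.021,232,-0.0012,0.001,0.038,-0.021,232,-0.0012,0.001,0.038,-0.021,232,-0.0012,0.001,0.038,-0.021,232]
}}

```text
clock: 13.48
position: [551.9, 228.0, 56.2]
tool_rot: [3.141, 0.0, 3.045]
contact_force: [-0.1, -0.9, -0.6]
width: 0.092
finger_force: 0.0
```

```bash
python3 - <<'E'
from h import *
s=ctrl.get_state();p=ctrl.get_image("wrist");print(s["position"].round(1),s["tool_rot"].round(3),s["width"])
im=p["image"][130:300,160:360,::-1]
cv2.imwrite("pics/w4.png",cv2.resize(im,(700,595),interpolation=cv2.INTER_CUBIC))
E
```

```text
[551.9 228.   56.2] [3.141 0.    3.045] 0.09193177232611517
```

View pics/w4.png

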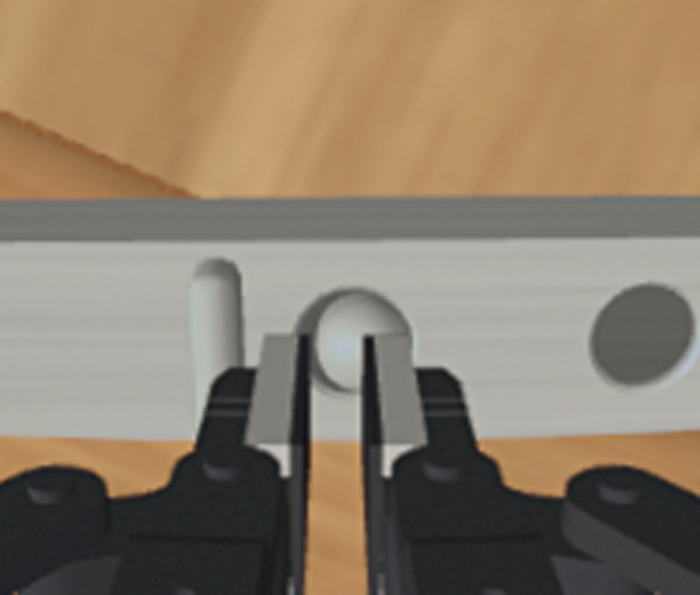

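Call:
{"method": "drive_tool", "body": {
  "steps": [0,-0.002,0.004,0,232,0,-0.002,0.008,0,232,0,-0.002,0.012,0,232,0,-0.002,0.015,0,232,0,-0.002,0.018,0,232,0,-0.002,0.02,0,232,0,-0.002,0.0205,0,232,0,-0.002,0.0205,0,232]
}}

```text
clock: 14.2
position: [552.3, 227.6, 44.9]
tool_rot: [3.14, 0.004, 3.046]
contact_force: [-10.0, -2.1, 38.3]
width: 0.089
finger_force: 19.2
```

Call:
{"method": "drive_tool", "body": {
  "steps": [0,0,-0.01,0,232,0,0,-0.021,0,246,0,0.006,-0.021,0,246,0,0.006,-0.021,0,246,0,0.006,-0.021,0,246,0,0.006,-0.021,0,246]
}}

```text
clock: 14.7
position: [551.6, 230.6, 55.5]
tool_rot: [-3.141, -0.001, 3.046]
contact_force: [0.1, 0.3, 0.4]
width: 0.039
finger_force: 0.0
```

Call:
{"method": "drive_tool", "body": {
  "steps": [0,0.001,0.004,0,246,0,0.001,0.008,0,246,0,0.001,0.011,0,246,0,0.001,0.0135,0,246,0,0.001,0.0135,0,246,0,0.001,0.0135,0,246]
}}

```text
clock: 15.2
position: [552.0, 231.5, 46.2]
tool_rot: [-3.141, -0.0, 3.046]
contact_force: [-0.7, 0.1, 2.2]
width: 0.04
finger_force: 1.2
```

Call:
{"method": "drive_tool", "body": {
  "steps": [0,0,0.002,0,246,0,0,0.004,0,246,0,0,0.006,0,246,0,0,0.006,0,246,0,0,0.006,0,246]
}}

```text
clock: 15.62
position: [552.1, 231.5, 41.8]
tool_rot: [-3.142, -0.0, 3.046]
contact_force: [-0.9, -0.9, 4.5]
width: 0.034
finger_force: 2.1
```

Call:
{"method": "drive_tool", "body": {
  "steps": [0,0,0.001,0,246,0,0,0.002,0,246,0,0,0.003,0,246,0,0,0.0035,0,246,0,0,0.0035,0,246]
}}

```text
clock: 16.03
position: [552.2, 231.5, 39.3]
tool_rot: [3.142, 0.0, 3.046]
contact_force: [-2.6, -0.6, 7.0]
width: 0.033
finger_force: 3.3
```

Call:
{"method": "drive_tool", "body": {
  "steps": [0,0,0.001,0,246,0,-0.002,0.001,0,246,0,-0.004,0.001,0,246,0,-0.006,0.001,0,246,0,-0.008,0.001,0,246,0,-0.008,0.001,0,246]
}}

```text
clock: 16.53
position: [551.9, 228.3, 39.2]
tool_rot: [3.137, 0.002, 3.047]
contact_force: [-2.2, 4.5, 8.0]
width: 0.036
finger_force: 4.2
```

Call:
{"method": "drive_tool", "body": {
  "steps": [0,-0.002,0,0,246,0,-0.004,0,0,246,0,-0.006,0,0,246,0,-0.008,0,0,246,0,-0.01,0,0,246,0,-0.01,0,0,246]
}}

```text
clock: 17.03
position: [551.4, 222.8, 39.2]
tool_rot: [3.135, 0.002, 3.049]
contact_force: [-1.2, 8.2, 4.9]
width: 0.035
finger_force: 5.3
```

Call:
{"method": "drive_tool", "body": {
  "steps": [0,-0.0025,0,0,246,0,-0.005,0,0,246,0,-0.0075,0,0,246,0,-0.01,0,0,246,0,-0.0125,0,0,246,0,-0.015,0,0,246,0,-0.015,0,0,246]
}}

```text
clock: 17.62
position: [550.2, 209.2, 39.1]
tool_rot: [3.138, 0.002, 3.047]
contact_force: [-2.3, 2.6, 7.7]
width: 0.034
finger_force: 4.6
```

```bash
cat > bar.py <<'E'
from h import *
s=ctrl.get_state();print(s["position"].round(1),s["contact_force"].round(1))
for n in ("top","scene"):
    p=ctrl.get_image(n);q=cloud(p).reshape(-1,3)
    # end bar rear part, away from the gripper (the ends of the bar)
    m=(abs(q[:,2]-60)<4)&(q[:,1]>40)&(q[:,1]<170)&(q[:,0]>470)&(q[:,0]<620)
    b=q[m];d=(b[:,0]-551.9)*-.0907+(b[:,1]-232.6)*-.9959
    print(n,len(b),"travel~",np.median(d).round(1)-100, np.percentile(d,[5,95]).round(1))
E
python3 bar.py
```

```text
[550.2 209.2  39.1] [-2.3  2.6  7.7]
  return _methods._mean(a, axis=axis, dtype=dtype,
  ret = ret.dtype.type(ret / rcount)
Traceback (most recent call last):
  File "bar.py", line 8, in <module>
    print(n,len(b),"travel~",np.median(d).round(1)-100, np.percentile(d,[5,95]).round(1))
                                                        ~~~~~~~~~~~~~^^^^^^^^^^
IndexError: index -1 is out of bounds for axis 0 with size 0
```

```bash
sed -i 's/("top","scene")/("scene",)/' bar.py; python3 bar.py
```

```text
[550.2 209.1  39.1] [-3.   4.   7.4]
scene 281 travel~ 24.5 [115.9 130.4]
```

Call:
{"method": "drive_tool", "body": {
  "steps": [0,-0.0025,0,0,246,0,-0.005,0,0,246,0,-0.0075,0,0,246,0,-0.01,0,0,246,0,-0.0125,0,0,246,0,-0.015,0,0,246,0,-0.0175,0,0,246,0,-0.02,0,0,246,0,-0.022,0,0,246,0,-0.024,0,0,246]
}}

```text
clock: 18.55
position: [548.7, 191.9, 39.1]
tool_rot: [3.137, 0.002, 3.048]
contact_force: [-2.3, 6.1, 6.5]
width: 0.029
finger_force: 4.9
```

```bash
python3 bar.py
```

```text
[548.7 191.9  39.1] [-2.3  6.1  6.5]
scene 292 travel~ 41.80000000000001 [133.4 148. ]
```

Call:
{"method": "drive_tool", "body": {
  "steps": [0,-0.001,0,0,246,0,-0.002,0,0,246,0,-0.003,0,0,246,0,-0.004,0,0,246,0,-0.005,0,0,246,0,-0.006,0,0,246,0,-0.007,0,0,246,0,-0.008,0,0,246,0,-0.008,0,0,246]
}}

```text
clock: 19.35
position: [547.7, 183.2, 38.8]
tool_rot: [3.141, 0.001, 3.046]
contact_force: [-2.5, 0.2, 7.8]
width: 0.033
finger_force: 3.5
```

```bash
python3 bar.py
```

```text
[547.7 183.2  38.8] [-2.5  0.2  7.8]
scene 306 travel~ 50.69999999999999 [141.6 157.5]
```

Call:
{"method": "drive_tool", "body": {
  "steps": [0,-0.001,0,0,246,0,-0.002,0,0,246,0,-0.003,0,0,246,0,-0.003,0,0,246]
}}

```text
clock: 19.73
position: [547.6, 181.6, 38.8]
tool_rot: [3.14, 0.001, 3.046]
contact_force: [-2.7, 0.9, 6.2]
width: 0.037
finger_force: 3.6
```

```bash
python3 bar.py
```

```text
[547.6 181.6  38.8] [-2.7  0.9  6.2]
scene 298 travel~ 52.0 [141.4 158. ]
```

Call:
{"method": "drive_tool", "body": {
  "steps": [0,0.003,0,0,246,0,0.003,-0.02,0,246,0,0.003,-0.05,0,246,0,0.003,-0.08,0,246,0,0.003,-0.08,0,246,0,0.003,-0.08,0,246]
}}

```text
clock: 20.28
position: [548.4, 183.1, 99.2]
tool_rot: [3.141, 0.002, 3.045]
contact_force: [-0.2, 0.7, 0.5]
width: 0.035
finger_force: 0.0
```

```bash
python3 bar.py; python3 - <<'E'
from h import *
p=ctrl.get_image("wrist")
cv2.imwrite("pics/w5.png",cv2.resize(p["image"][60:300,130:430,::-1],(750,600),interpolation=cv2.INTER_CUBIC))
E
```

```text
[548.4 183.1  99.2] [-0.2  0.7  0.5]
scene 290 travel~ 50.80000000000001 [142.9 156.9]
```

View pics/w5.png

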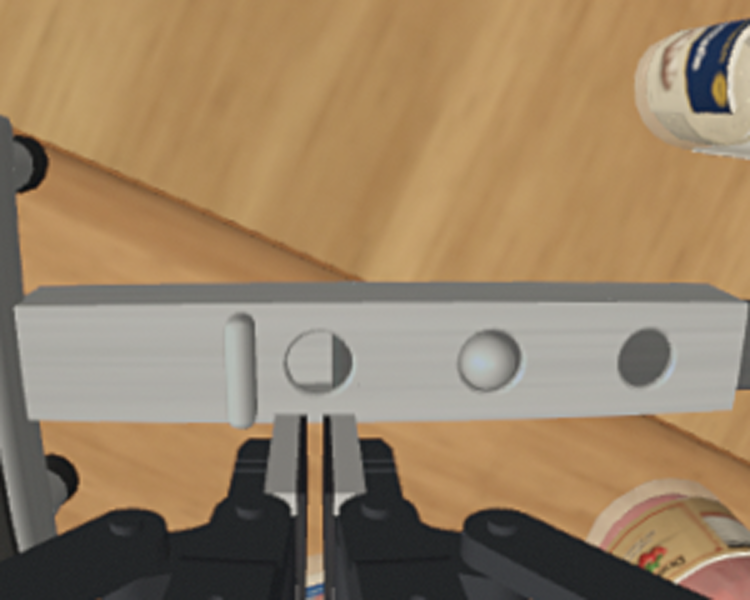

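The pin dome shows proud in the second hole at (490, 360), the first hole at (319, 362) is empty, and the arm is clear. I'm handing in.

```bash
python3 -c "
from plant import ctrl
print(ctrl.hand_in())"
```

```text
the job is handed in; nothing more can be done
None
```

I set the olive jar aside and slid the trivet out one hole; the last picture showed the pin standing up in the second hole (travel about 51 mm by camera), and I handed the job in without a verdict coming back.

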